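# Load the stirrer cassette past the sprung gate of the refill dock

### The job

Pick up the white stirrer cassette by its orange grip tab, push it end-first through the sprung steel gate of the wooden refill dock, and keep pushing it in gently until you feel it press into the springy rubber buffer hidden under the steel hood; do not ram the buffer to the end of its give. Then let go, so that the gate swings shut behind the cassette. Keep the cassette upright and leave the stirrer glasses and the tongs where they are.

Things in the scene. Friction and masses are not known exactly. Their poses are not given: they have to be found in the camera images.
- cassette: Loose white plastic cassette of wooden stirrers, 100 long (x) x 26 wide (y) x 36 high, about 0.13 to 0.24 kg, upright on the counter at the left at the start. Both ends are alike: a flat 10 wide, the upright corners bevelled 8 mm at 45 degrees. Origin: centre of its underside, z up.
- tab (a point): Middle of the top of the cassette's orange grip tab, 84 mm above the underside. The tab stands on the cassette's middle, 34 long (x) x 12 thick (y), from 36 to 84 mm above the underside. Grip it across its 12 mm from above with the fingertips 50 mm or more above the underside, so that they pass over the dock.
- dock: Fixed wooden refill dock at the right. Origin: on the counter, under the channel's centre line at the gate; x along the insertion, y left of it, z up. Floor 4 mm thick and 64 wide from x = -85 mm (open apron) to 198. Walls 44 mm high, channel 31 wide (y -15.5 to 15.5), open on top. At the gate (x -6 to 44) a recess widens it on the left to y = 24.
- mouth (a point): Start of the straight 31 mm channel: on its centre line and floor, at dock x = -24 mm. In front of it funnel cheeks widen to about 42 mm at dock x = -50.
- hood (a point): Middle of the front edge of the steel hood, on its top (54 mm, underside 50), at dock x = 140 mm; it covers the channel to x = 198. The cassette's body slides under it, its tab stays clear. Under it a buffer, set differently each time: when the cassette just touches it, the cassette's origin is anywhere from dock x = 87 to 111 mm. Only feel tells where.
- gate (a joint): Angle (rad) of the sprung steel gate, 34 high x 33 long, upright hinge at the channel's left (dock x = 0, y = 18.5 mm). 0 shut across the channel, to 1.65; it opens inwards only, folding into the recess, and springs back. The cassette's end opens it with about 3 to 5 N; it presses on the side with about 2 N. It shuts once the cassette's rear end is 35 mm past it.
- buffer (a joint): How far (m) the rubber buffer is pushed in along dock x: 0 free, 0.007 at the end of its give. Its spring begins at 1.5 N and adds 1.2 N per mm; it is damped and pushes the cassette back gently when let go.
- stick_glass_0: Tumbler full of wooden stirrers, 103x97x167 mm, loose, at the back. Origin: centre of the underside.
- stick_glass_1: Tumbler full of wooden stirrers, 105x97x152 mm, loose, at the back. Origin: centre of the underside.
- tongs_2: Steel wire bread tongs lying flat, 223x81x10 mm, loose, near the front edge at the right. Origin: centre of the underside.

How it is judged (in metres and radians):
On the way, in this order (a step that is already met when the one before it is completed fails the run):
1. the cassette's end holds the gate open (value of joint gate above 0.8 rad and contact force between cassette and dock above 0.3 N and x of cassette in the frame of dock between -0.05 and 0.06 m and z of cassette in the frame of dock below 0.02 m), for 0.1 s.
2. the cassette is pressed into the buffer by at least 1 mm (value of joint buffer above 0.001 m and x of cassette in the frame of dock above 0.084 m), for 0.1 s.
At the end, for the whole second after the job is handed in: Pressed into the buffer, then let go: the cassette rests on the dock's floor, upright and in line with the channel (0.08 rad), its origin 84 mm or more past the gate, within 4 mm of the centre line, still; gate shut (under 0.08 rad), buffer free (under 1 mm) (x of cassette in the frame of dock above 0.084 m and y of cassette in the frame of dock between -0.004 and 0.004 m and z of cassette in the frame of dock below 0.008 m and angle between the x axis of cassette and the x axis of dock, either way round below 0.08 rad and angle between cassette's own z axis and vertical below 0.08 rad and linear speed of cassette below 0.01 m/s and value of joint gate below 0.08 rad and value of joint buffer below 0.001 m); the robot touches nothing.
It fails at once if the buffer is rammed: pushed in more than 6 mm of its 7 (about 8.7 N) (value of joint buffer above 0.006 m).
It fails at once if the cassette is forced against the dock with more than 30 N (contact force between cassette and dock above 30 N).
It fails at once if the cassette is tipped more than 0.6 rad (angle between cassette's own z axis and vertical above 0.6 rad).
It fails at once if a stirrer glass or the tongs are moved more than 25 mm (distance of any of stick_glass_0, stick_glass_1, tongs_2 from where it was at the start of the episode above 0.025 m).
It also fails if it takes over 61 s, if anything falls off the work surface, if the arm or the gripper's body presses on something with over 40 N, if the wrist force passes 120 N, or if a joint passes its speed limit or range.

### The arm

A 6-joint arm with a two-finger parallel gripper is mounted at the origin on a cart in front of the work surface, level with it; the furniture and walls round the work are solid. World frame = base frame: x ahead of the robot, y to its left, z up, the work surface at z = 0. Lengths are in mm, angles in rad, forces in N, time in s.
With the tool pointing down it reaches from about 350 to 775 mm from the base axis. Payload 7.3 kg.
Tool frame: the origin (TCP) lies at the very end of the fingers, on their centre line; the grasp point (between the pads) lies 19 mm behind it; z points along the fingers, y is the line along which they close (so a half turn about z gives the same grasp; the last joint's range is limited). The gripper opens to 92 mm and grips with 3 to 60 N. Pads are 19 mm wide; open, the fingers measure 130 mm over their backs; the gripper's body (75 mm by 190 mm) begins 47 mm behind the grasp point.
Start: joints at [-1.292, 0.342, 1.524, -0, 1.275, -0.146], TCP at [216.397, -478.349, 226.741] pointing down, gripper open.
Joint ranges: [-2.53, 2.53], [-0.77, 2.02], [0.04, 2.7], [-1, 4.14], [0.28, 2.66], [-3.11, 3.11]. Speed limits (rad/s): [2.57, 2.57, 3.14, 3.14, 3.14, 3.14].

### API

Orientations are given as [roll, pitch, yaw] about the fixed x, y, z axes, in that order (R = Rz(yaw) Ry(pitch) Rx(roll)).
In Python, from plant import get_obs, vision, workorder gives the robot as it stands.
- The arm moves only by the shell command python3 -m pendant 'ROWS' [OPENING]. ROWS is a JSON object of lists of equal length, an entry for each row: "dp": the shift along the tool's x, y, z in m, a list of three; "rotation": the turn, a rotation vector about the tool's x, y, z in rad, a list of three. A call has 1 to 8 rows; each row is the pose to reach, as a shift and turn from the pose commanded when the call began, along the tool's axes at that moment; what a row does not reach only later rows make up. A row lasts 1/8 s, in which the tool goes at most 62.5 mm and 10.7 degrees, less where a joint would pass 70% of its speed; a pose out of reach is approached as far as the arm can. A call with a gripper value outside its range is refused whole. OPENING is the finger opening in m, from 0 to 0.0918, set as the call begins (- or left out, the last holds). The fingers move at their own pace and stop on an object; the grip force is fixed at half the most. Time passes only in rows, so rows that repeat a pose let the fingers close. It gives the time, the measured TCP pose, the force, the opening and the grip force at its end, in the units of the state.
- get_obs(): the state, without advancing time (a new reading comes with each control period).
- vision.capture(name): name is "scene" or "top" or "wrist"; returns a dict with "pixels" (420x560x3 uint8, red, green, blue), "vfov" (degrees; the focal length in pixels is half the picture's height over the tangent of half this angle, whatever the lens; pixels are square), "cx", "cy" (the principal point, pixels), "pose" (4x4, takes a point from camera to world coordinates); the wrist camera has in their place "T_tool_cam" (4x4, takes a point from camera to tool coordinates, whose origin is the TCP and whose axes are the flange's). Camera axes: x right, y up, looking along -z (the intrinsics and any distortion apply to the point x, -y, -z); pixel columns grow to the right and rows downward; lengths in mm; the calibration is good to about 2 mm. A picture is of the moment at which its call begins: read the wrist's pose just before it. There is no depth.
- workorder.close_job(): hands the job in; it is judged then, once.
The state is a dict: "time": time; "joint_positions": joint angles; "dq": joint speeds; "tau": joint torques, N m; "tool_pos": TCP position; "tcp_rot": TCP orientation; "contact_force": force on the tool from outside, world axes, zero at the start; "moment": the same for the moment, N m; "grip_width": finger opening in mm; "finger_force": force on a finger pad.
Only numpy, scipy, OpenCV 4.12 (cv2) and the standard library are available. Lean on these libraries where they do the work, as an engineer would, in place of code of your own. Each camera call takes 0.05 s, during which the arm holds its last target. There are 200 camera calls.

## Working session

There is one attempt and no reset: what is moved stays moved. The work goes in short steps, Python scripts to look and compute and a shell command to move; the robot and the scene stay as the last step left them, time stands still between calls to the robot, and variables do not carry over. Pictures are saved under pics/ and viewed, at most 10 in all, crops included, and the job is handed in when it is done.

```bash
mkdir -p pics; ls; python3 - <<'E'
from plant import get_obs, vision
import cv2
print(get_obs())
for n in ("scene","top"):
    c=vision.capture(n); print({k:v for k,v in c.items() if k!="pixels"})
    cv2.imwrite(f"pics/{n}0.png",cv2.cvtColor(c["pixels"],cv2.COLOR_RGB2BGR))
E
```

```text
pics
{'time': 0.0, 'joint_positions': array([-1.29199382e+00,  3.42679342e-01,  1.52502482e+00, -4.83123632e-05,
        1.27536147e+00, -1.46001713e-01]), 'dq': array([ 0.00085715, -0.00175735,  0.00019761, -0.00072913, -0.00055516,
       -0.00132678]), 'tau': array([ 1.21108067e-03, -4.31244314e+01, -2.44221336e+01,  7.17716594e-02,
        5.58433158e-02, -1.21035473e-04]), 'tool_pos': array([ 216.26892026, -477.94459246,  226.06474048]), 'tcp_rot': array([-3.14012863e+00, -1.68587050e-04,  4.24818193e-01]), 'contact_force': array([ 0.6101401 ,  0.10352125, -0.32852852]), 'moment': array([-0.03969016,  0.0110159 ,  0.01958208]), 'finger_force': 0.0, 'grip_width': 91.67090535296478}
{'vfov': 50.44542114373152, 'cx': 284.31875435579997, 'cy': 202.93298528269193, 'pose': array([[ 7.13329601e-01,  3.66545230e-01, -5.97331964e-01,
        -4.13015794e+02],
       [-7.00723783e-01,  3.87775811e-01, -5.98845640e-01,
        -8.62189936e+02],
       [ 1.21268736e-02,  8.45739034e-01,  5.33458925e-01,
         8.73271724e+02],
       [ 0.00000000e+00,  0.00000000e+00,  0.00000000e+00,
         1.00000000e+00]])}
{'vfov': 45.278728157454786, 'cx': 273.9851854591347, 'cy': 217.16688230396042, 'pose': array([[ 2.91846037e-02,  9.87011195e-01, -1.57978355e-01,
         2.40067656e+02],
       [-9.99401638e-01,  3.17480592e-02,  1.37268752e-02,
         2.58182394e+01],
       [ 1.85640857e-02,  1.57483213e-01,  9.87347159e-01,
         1.63081416e+03],
       [ 0.00000000e+00,  0.00000000e+00,  0.00000000e+00,
         1.00000000e+00]])}
```

View pics/scene0.png

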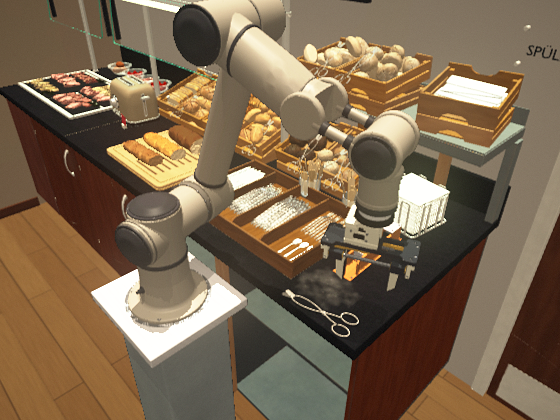

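View pics/top0.png

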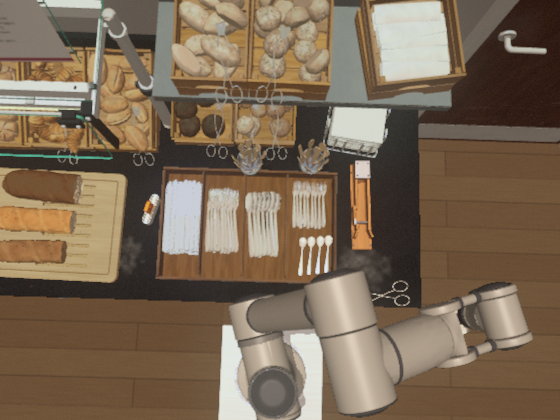

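The scene view shows the arm above the dock at the right. In the top view the cassette is at about (151,209), left of the cutlery tray. The dock runs from the open end at (361,247) to the steel hood at (362,170). Next I'll zoom in on both.

```bash
cat > h.py <<'E'
import numpy as np, cv2
from plant import get_obs, vision
from scipy.spatial.transform import Rotation as Ro
def f(c): return 210/np.tan(np.radians(c["vfov"]/2))
def pose(c,o=None):
    if "pose" in c: return c["pose"]
    T=np.eye(4); T[:3,:3]=Ro.from_euler("xyz",o["tcp_rot"]).as_matrix(); T[:3,3]=o["tool_pos"]; return T@c["T_tool_cam"]
def unproj(c,u,v,z,o=None):
    P=pose(c,o); d=P[:3,:3]@np.array([(u-c["cx"])/f(c),-(v-c["cy"])/f(c),-1]); return P[:3,3]+d*(z-P[2,3])/d[2]
def proj(c,p,o=None):
    P=pose(c,o); q=P[:3,:3].T@(np.asarray(p)-P[:3,3]); return np.array([c["cx"]+f(c)*q[0]/-q[2], c["cy"]-f(c)*q[1]/-q[2]])
def save(img,n): cv2.imwrite(n,cv2.cvtColor(img,cv2.COLOR_RGB2BGR))
E
python3 - <<'E'
from h import *
c=vision.capture("top"); im=c["pixels"]
a=cv2.resize(im[185:235,125:175],None,fx=8,fy=8,interpolation=cv2.INTER_CUBIC)
b=cv2.resize(im[155:255,340:390],None,fx=5.8,fy=5.8,interpolation=cv2.INTER_CUBIC)
h=np.zeros((580,400+b.shape[1],3),np.uint8); h[:400,:400]=a; h[:580,400:]=b
save(h,"pics/crop1.png")
print({k:v.shape for k,v in [("d",b)]}, list(c))
print("cass",unproj(c,151,209,84),"dock",unproj(c,361,247,4),unproj(c,362,170,54))
print([k for k in vision.capture("wrist")])
E
```

```text
{'d': (580, 290, 3)} ['pixels', 'vfov', 'cx', 'cy', 'pose']
cass [500.95181167 386.82141306  84.        ] dock [ 411.25595033 -282.5546734     4.        ] [ 655.74394338 -275.84523579   54.        ]
['pixels', 'vfov', 'cx', 'cy', 'T_tool_cam']
```

View pics/crop1.png

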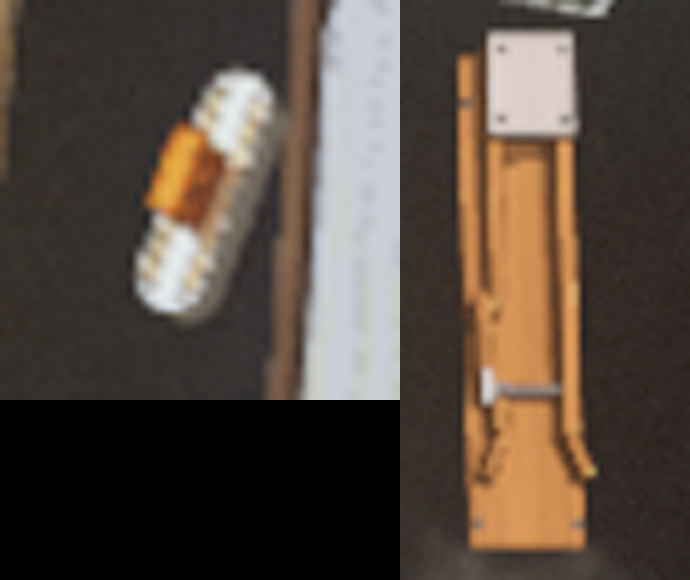

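The crop shows the orange tab top at about (180,165) in crop pixels, with the cassette turned about -0.3 rad. It also shows the dock's apron corners (470,548) and (585,548), the gate at y≈390, and the hood's front edge (489–577,134).

```bash
cat >> h.py <<'E'
def go(x,y,z,yaw,o=None):
    o=o or get_obs(); R=Ro.from_euler("xyz",o["tcp_rot"])
    T=Ro.from_euler("xyz",[np.pi,0,yaw])
    d=R.inv().apply(np.array([x,y,z])-o["tool_pos"])/1000
    print("dp",d.round(4),"rot",(R.inv()*T).as_rotvec().round(3))
E
python3 - <<'E'
from h import *
from scipy.optimize import least_squares
c=vision.capture("top")
g=lambda x,y:np.array([340+(x-400+.5)/5.8-.5,155+(y+.5)/5.8-.5])
pts=[((470,548),(-85,32,4)),((585,548),(-85,-32,4)),((533,134),(140,0,54)),((530,31),(198,0,54))]
def w(p,q): a=p[2]; return [p[0]+np.cos(a)*q[0]-np.sin(a)*q[1],p[1]+np.sin(a)*q[0]+np.cos(a)*q[1],q[2]]
r=least_squares(lambda p:np.concatenate([proj(c,w(p,q))-g(*i) for i,q in pts]),[500,-280,0])
print(r.x,r.fun.round(2))
k=lambda x,y:(125+(x+.5)/8-.5,185+(y+.5)/8-.5)
print("ends z36",unproj(c,*k(245,72),36),unproj(c,*k(165,308),36),"tab",unproj(c,*k(182,163),84))
print("glass",unproj(c,313,172,0),unproj(c,249,172,0))
print(vision.capture("wrist")["T_tool_cam"].round(2))
go(440,385,260,-.29)
E
```

```text
[ 4.90191069e+02 -2.81836032e+02  3.05540289e-02] [ 0.1  -0.21 -0.1  -0.2   0.    0.06 -0.    0.36]
ends z36 [559.83064485 388.01887222  36.        ] [463.0282796  413.38526555  36.        ] tab [513.38196247 399.09343716  84.        ]
glass [ 657.55796302 -122.39288908    0.        ] [650.33655627  90.62719563   0.        ]
[[   0.      0.97    0.26   68.98]
 [   1.     -0.     -0.      1.13]
 [  -0.      0.26   -0.97 -158.34]
 [   0.      0.      0.      1.  ]]
dp [ 0.5595 -0.6944 -0.0332] rot [-0.     0.     0.715]
```

```bash
python3 - <<'E'
from h import *
go(440,-100,260,-.256)
E
```

```text
dp [ 0.3597 -0.2525 -0.0334] rot [-0.     0.     0.681]
```

```bash
python3 -m pendant '{"dp":[[0.05,-0.035,-0.005],[0.1,-0.07,-0.01],[0.15,-0.105,-0.015],[0.2,-0.14,-0.02],[0.25,-0.175,-0.025],[0.3,-0.21,-0.03],[0.36,-0.25,-0.03],[0.36,-0.25,-0.03]],"rotation":[[0,0,0.08],[0,0,0.17],[0,0,0.25],[0,0,0.34],[0,0,0.42],[0,0,0.51],[0,0,0.6],[0,0,0.68]]}' 0.05
python3 - <<'E'
from h import *
go(510,395,215,-.256)
E
```

```text
time: 1.3
tool_pos: [442.6, -98.8, 256.8]
tcp_rot: [-3.141, -0.0, -0.253]
contact_force: [0.9, -1.3, 0.1]
grip_width: 49.9
finger_force: 0.0
dp [-0.0582 -0.4949  0.0421] rot [-0.001 -0.     0.003]
```

```bash
python3 -m pendant '{"dp":[[-0.006,-0.055,0],[-0.012,-0.11,0.005],[-0.02,-0.165,0.01],[-0.026,-0.22,0.015],[-0.032,-0.275,0.02],[-0.04,-0.33,0.025],[-0.045,-0.385,0.03],[-0.05,-0.44,0.035]],"rotation":[[0,0,0],[0,0,0],[0,0,0],[0,0,0],[0,0,0],[0,0,0],[0,0,0],[0,0,0]]}' && python3 -m pendant '{"dp":[[-0.005,-0.04,0.006],[-0.008,-0.055,0.007],[-0.008,-0.055,0.007],[-0.008,-0.055,0.007]],"rotation":[[0,0,0],[0,0,0],[0,0,0],[0,0,0]]}'
python3 - <<'E'
from h import *
o=get_obs(); c=vision.capture("wrist"); save(c["pixels"],"pics/w1.png"); print(o["tool_pos"],o["tcp_rot"],c["cx"],c["cy"],c["vfov"])
E
```

```text
time: 2.3
tool_pos: [504.1, 338.1, 221.5]
tcp_rot: [3.142, -0.0, -0.255]
contact_force: [1.6, -0.5, 0.4]
grip_width: 50.1
finger_force: 0.0
time: 2.8
tool_pos: [510.4, 390.1, 215.1]
tcp_rot: [3.141, -0.0, -0.256]
contact_force: [-0.4, -0.5, -0.3]
grip_width: 50.1
finger_force: 0.0
[510.43235859 390.08030076 215.1127661 ] [ 3.14119891e+00 -3.95513180e-04 -2.56306159e-01] 276.16561357060425 212.61196347029846 58.58558742893262
```

View pics/w1.png

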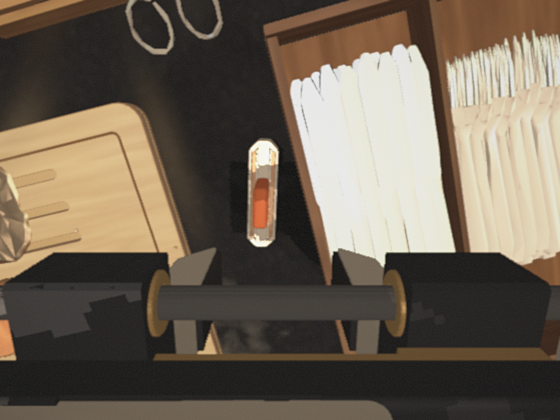

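The wrist view shows the cassette's axis nearly vertical at u≈263, with ends at v≈140 and 246 and the orange tab at v≈178–228. I'll segment it and fit.

```bash
python3 - <<'E'
from h import *
from scipy.optimize import least_squares
o=get_obs(); c=vision.capture("wrist"); im=c["pixels"]; roi=im[130:255,235:292]
hsv=cv2.cvtColor(roi,cv2.COLOR_RGB2HSV)
m=(hsv[...,2]>110).astype(np.uint8)
n,l,s,ce=cv2.connectedComponentsWithStats(m); i=1+np.argmax(s[1:,4]); m=(l==i).astype(np.uint8)
print("bbox",s[i]+[235,130,0,0,0])
org=((hsv[...,0]<14)&(hsv[...,1]>150)&(hsv[...,2]>90)).astype(np.uint8)
for v in range(8,118,6):
    r=np.where(m[v])[0]; q=np.where(org[v])[0]
    print(v+130,(r.min()+235,r.max()+235) if len(r) else None,(q.min()+235,q.max()+235) if len(q) else None)
save(cv2.resize(roi,None,fx=4.5,fy=4.5,interpolation=cv2.INTER_CUBIC),"pics/w1c.png")
# silhouette prediction for candidate poses
V=[(sx*a,sy*b,z) for z in(0,36) for sx in(1,-1) for sy in(1,-1) for a,b in((50,5),(42,13))]
def hull(p,V):
    a=p[2]; return np.array([proj(c,[p[0]+np.cos(a)*x-np.sin(a)*y,p[1]+np.sin(a)*x+np.cos(a)*y,z],o) for x,y,z in V])
def mask(p,V):
    k=np.zeros((125*4,57*4),np.uint8); h=cv2.convexHull(((hull(p,V)-[235,130]+.5)*4).astype(np.int32)); cv2.fillPoly(k,[h],255)
    return cv2.resize(k,(57,125),interpolation=cv2.INTER_AREA)/255.
mm=np.maximum(m,org)
T=[(sx*17,sy*6,z) for z in(36,84) for sx in(1,-1) for sy in(1,-1)]
def cost(p): return np.abs(np.maximum(mask(p,V),mask(p,T))-mm).sum()+np.abs(mask(p,T)-org).sum()
from scipy.optimize import minimize
best=min((minimize(cost,[511.5+dx,400.5+dy,-.256],method="Nelder-Mead",options=dict(initial_simplex=[[511.5+dx,400.5+dy,-.256],[517+dx,400+dy,-.256],[511+dx,405+dy,-.256],[511+dx,400+dy,-.2]])) for dx in(-5,5) for dy in(-5,5)),key=lambda r:r.fun)
print(best.x,best.fun,mm.sum(),org.sum()); p=best.x
for q in V[:0]: pass
h=hull(p,[(50,0,0),(-50,0,36),(17,0,84),(-17,0,84),(0,0,84)]); print(h.round(1).tolist())
E
```

```text
bbox [ 247  139   32  108 2955]
138 None None
144 (np.int64(253), np.int64(273)) None
150 (np.int64(249), np.int64(277)) None
156 (np.int64(248), np.int64(278)) None
162 (np.int64(248), np.int64(278)) None
168 (np.int64(248), np.int64(277)) None
174 (np.int64(249), np.int64(277)) None
180 (np.int64(248), np.int64(276)) (np.int64(258), np.int64(267))
186 (np.int64(248), np.int64(276)) (np.int64(255), np.int64(267))
192 (np.int64(248), np.int64(276)) (np.int64(253), np.int64(267))
198 (np.int64(248), np.int64(276)) (np.int64(253), np.int64(267))
204 (np.int64(248), np.int64(276)) (np.int64(253), np.int64(267))
210 (np.int64(248), np.int64(275)) (np.int64(253), np.int64(267))
216 (np.int64(248), np.int64(275)) (np.int64(253), np.int64(267))
222 (np.int64(248), np.int64(275)) (np.int64(253), np.int64(266))
228 (np.int64(247), np.int64(274)) None
234 (np.int64(247), np.int64(274)) None
240 (np.int64(249), np.int64(272)) None
246 (np.int64(256), np.int64(266)) None
[ 5.08830593e+02  4.02415961e+02 -2.95825629e-01] 215.06274509803922 2955 687
[[264.7, 138.1], [260.3, 246.8], [260.3, 187.8], [259.1, 229.0], [259.7, 208.7]]
```

View pics/w1c.png

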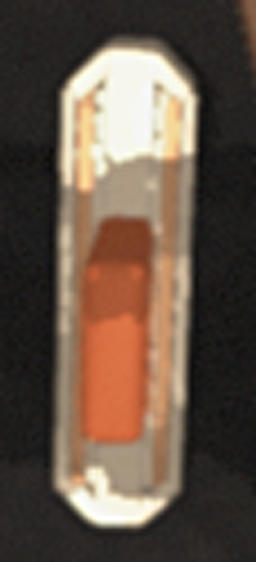

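```bash
python3 - <<'E'
from h import *
go(509.3,402,130,-.29); go(509.3,402,54,-.29)
E
```

```text
dp [-0.0043 -0.0112  0.0853] rot [-0.    -0.001  0.033]
dp [-0.0044 -0.0112  0.1613] rot [-0.    -0.001  0.033]
```

```bash
python3 -m pendant '{"dp":[[-0.004,-0.011,0.03],[-0.004,-0.011,0.06],[-0.004,-0.011,0.085],[-0.004,-0.011,0.105],[-0.004,-0.011,0.125],[-0.004,-0.011,0.145],[-0.004,-0.011,0.161],[-0.004,-0.011,0.161]],"rotation":[[0,0,0.033],[0,0,0.033],[0,0,0.033],[0,0,0.033],[0,0,0.033],[0,0,0.033],[0,0,0.033],[0,0,0.033]]}' 0.028
python3 -m pendant '{"dp":[[0,0,0],[0,0,0],[0,0,0],[0,0,0],[0,0,0],[0,0,0]],"rotation":[[0,0,0],[0,0,0],[0,0,0],[0,0,0],[0,0,0],[0,0,0]]}' 0.004
python3 - <<'E'
from h import *
go(475,-0,190,.03); print(get_obs()["contact_force"])
E
```

```text
time: 3.9
tool_pos: [508.7, 402.1, 52.7]
tcp_rot: [3.14, 0.001, -0.289]
contact_force: [-0.8, 1.4, 0.1]
grip_width: 28.0
finger_force: 0.0
time: 4.65
tool_pos: [509.6, 403.4, 54.6]
tcp_rot: [-3.14, -0.001, -0.288]
contact_force: [-0.4, 0.1, 6.5]
grip_width: 11.8
finger_force: 30.0
dp [ 0.0816  0.3964 -0.1357] rot [-0.001 -0.001 -0.318]
[-0.36845507  0.06209445  6.50472482]
```

Gripped. Next is the lift, then the carry over the tray.

```bash
python3 -m pendant '{"dp":[[0,0,-0.02],[0,0,-0.05],[0,0,-0.09],[0,0,-0.135],[0.008,0.04,-0.135],[0.016,0.08,-0.135],[0.025,0.125,-0.135],[0.035,0.17,-0.135]],"rotation":[[0,0,0],[0,0,0],[0,0,0],[0,0,0],[0,0,0],[0,0,-0.05],[0,0,-0.1],[0,0,-0.15]]}' && python3 -m pendant '{"dp":[[0.01,0.045,0],[0.02,0.09,0],[0.03,0.135,0],[0.04,0.18,0],[0.045,0.22,0],[0.045,0.22,0]],"rotation":[[0,0,-0.05],[0,0,-0.1],[0,0,-0.14],[0,0,-0.168],[0,0,-0.168],[0,0,-0.168]]}'
python3 - <<'E'
from h import *
print(get_obs()["contact_force"],get_obs()["moment"]); go(375,-285,170,.0305)
# scene glimpse for dock check later
E
```

```text
time: 5.65
tool_pos: [493.5, 228.7, 188.0]
tcp_rot: [3.141, 0.001, -0.136]
contact_force: [0.7, 0.9, -2.1]
grip_width: 11.8
finger_force: 30.0
time: 6.4
tool_pos: [508.2, 3.7, 188.1]
tcp_rot: [3.141, 0.001, 0.026]
contact_force: [0.2, 0.9, -2.3]
grip_width: 11.7
finger_force: 30.0
[ 0.19655821  0.89829592 -2.32267832] [ 0.06847374 -0.04470877  0.02067811]
dp [-0.1406  0.2851  0.0184] rot [ 0.     0.001 -0.005]
```

```bash
python3 -m pendant '{"dp":[[-0.01,0.05,0],[-0.02,0.1,0],[-0.03,0.15,0],[-0.04,0.2,0.005],[-0.05,0.25,0.01],[-0.058,0.283,0.012],[-0.058,0.285,0.012],[-0.058,0.285,0.012]],"rotation":[[0,0,0],[0,0,0],[0,0,0],[0,0,-0.002],[0,0,-0.004],[0,0,-0.005],[0,0,-0.005],[0,0,-0.005]]}'
python3 - <<'E'
from h import *
o=get_obs(); c=vision.capture("wrist"); im=c["pixels"].copy()
print(o["tool_pos"],o["tcp_rot"])
p=(490.2,-281.8,.0306)
def w(q): a=p[2]; return [p[0]+np.cos(a)*q[0]-np.sin(a)*q[1],p[1]+np.sin(a)*q[0]+np.cos(a)*q[1],q[2]]
L=[((44,15.5,44),(140,15.5,44)),((-24,-15.5,44),(140,-15.5,44)),((0,15.5,34),(0,-14.5,34)),((140,-24,54),(140,24,54)),((-24,0,4),(100,0,4))]
np.save("w2.npy",im)
for a,b in L:
    A,B=proj(c,w(a),o),proj(c,w(b),o); print(A.round(),B.round())
    cv2.line(im,tuple(int(v) for v in A.round()),tuple(int(v) for v in B.round()),(0,255,0),1)
h=np.hstack([im,im])[:,:560]; save(cv2.resize(im,(800,600),interpolation=cv2.INTER_CUBIC),"pics/w2.png")
E
```

```text
time: 7.4
tool_pos: [459.3, -279.4, 176.4]
tcp_rot: [-3.14, 0.001, 0.035]
contact_force: [-0.4, -0.1, -2.2]
grip_width: 12.0
finger_force: 30.0
[ 459.31183758 -279.38171293  176.35955305] [-3.14041056e+00  5.21836595e-04  3.51809910e-02]
[259. 104.] [258. -43.]
[298. 194.] [303. -43.]
[260. 161.] [297. 162.]
[317. -49.] [244. -49.]
[278. 184.] [279.  33.]
```

View pics/w2.png

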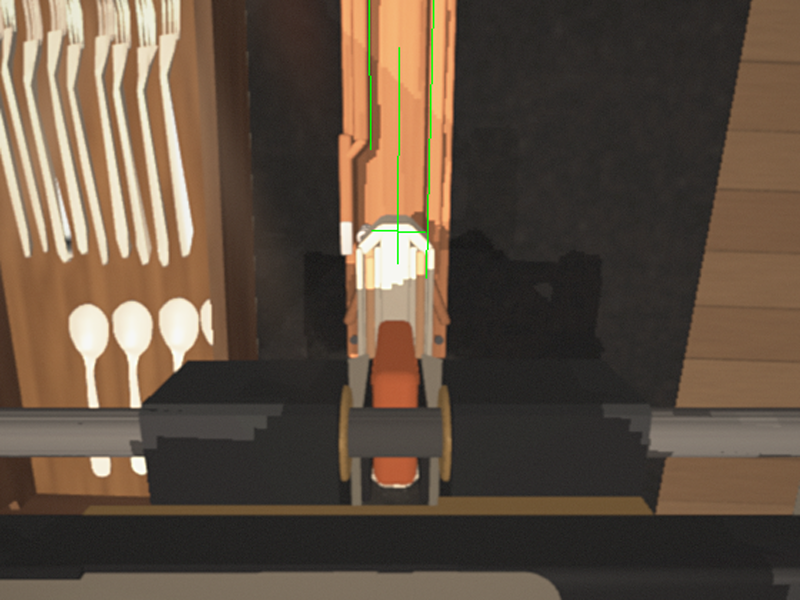

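The view shows the cassette in the grip with its front end at about (398,222) of the 800-px picture, and the dock channel ahead. The projected channel lines (u≈371 and 431) lie close to the walls. I'll zoom in without the overlay, marking only the predictions at the edges.

```bash
python3 - <<'E'
import numpy as np,cv2
im=np.load("w2.npy")[0:120,225:335]
save=cv2.imwrite("pics/w2c.png",cv2.cvtColor(cv2.resize(im,None,fx=5,fy=5,interpolation=cv2.INTER_CUBIC),cv2.COLOR_RGB2BGR))
im2=np.load("w2.npy")[140:290,225:335]; 
cv2.imwrite("pics/w2d.png",cv2.cvtColor(cv2.resize(im2,None,fx=4,fy=4,interpolation=cv2.INTER_CUBIC),cv2.COLOR_RGB2BGR))
E
```

```text
(no output)
```

View pics/w2c.png

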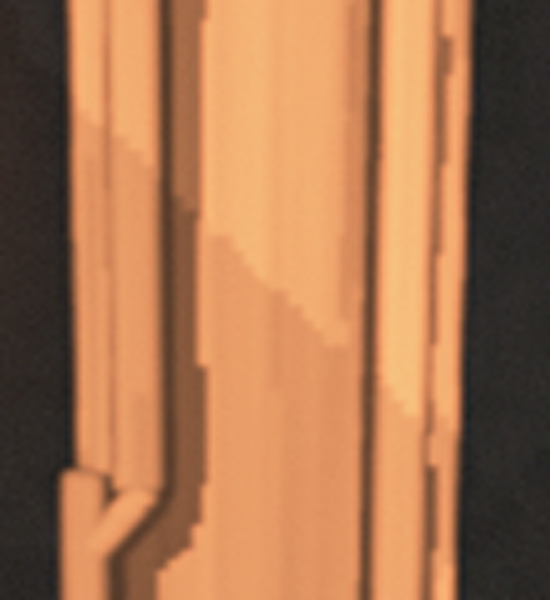

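View pics/w2d.png

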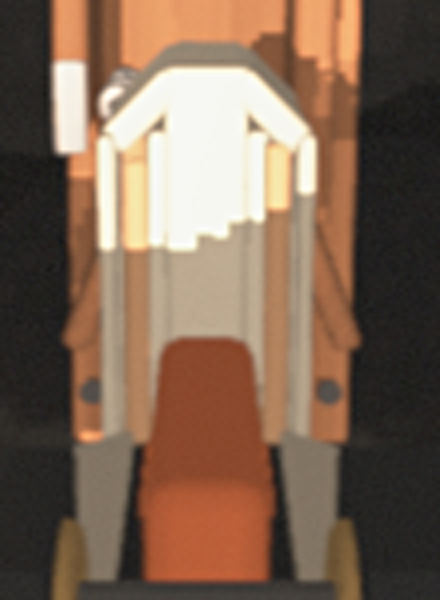

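The channel centre comes out about 1.85 mm to the right of the cassette axis. The dock axis is therefore y ≈ -280 + 0.0305·(x-489), at yaw 0.0305. I'll back off over the apron and lower.

```bash
python3 - <<'E'
from h import *
go(399,-282.7,130,.0305);go(399,-282.7,63,.0305)
E
```

```text
dp [-0.0605  0.0015  0.0465] rot [-0.001  0.     0.005]
dp [-0.0605  0.0015  0.1135] rot [-0.001  0.     0.005]
```

```bash
python3 -m pendant '{"dp":[[-0.03,0.001,0],[-0.06,0.0015,0.01],[-0.0605,0.0015,0.03],[-0.0605,0.0015,0.055],[-0.0605,0.0015,0.08],[-0.0605,0.0015,0.1],[-0.0605,0.0015,0.112],[-0.0605,0.0015,0.113]],"rotation":[[0,0,0.005],[0,0,0.005],[0,0,0.005],[0,0,0.005],[0,0,0.005],[0,0,0.005],[0,0,0.005],[0,0,0.005]]}'; python3 -m pendant '{"dp":[[0,0,0.001],[0,0,0.002],[0,0,0.002]],"rotation":[[0,0,0],[0,0,0],[0,0,0]]}'
python3 - <<'E'
from h import *
go(399,-282.7,59,.0305)
E
```

```text
time: 8.45
tool_pos: [398.8, -283.3, 63.4]
tcp_rot: [-3.141, 0.001, 0.031]
contact_force: [0.4, 0.4, -1.3]
grip_width: 11.8
finger_force: 30.0
time: 8.82
tool_pos: [398.9, -284.4, 62.1]
tcp_rot: [3.141, -0.001, 0.03]
contact_force: [-0.4, -0.1, -2.2]
grip_width: 11.6
finger_force: 30.0
dp [ 0.0002 -0.0017  0.0031] rot [ 0.001 -0.001 -0.001]
```

```bash
python3 -m pendant '{"dp":[[0,-0.0005,0.001],[0,-0.0005,0.001]],"rotation":[[0,0,0],[0,0,0]]}';python3 -m pendant '{"dp":[[0,0,0.001],[0,0,0.001]],"rotation":[[0,0,0],[0,0,0]]}';python3 -m pendant '{"dp":[[0,0,0.001],[0,0,0.001]],"rotation":[[0,0,0],[0,0,0]]}'
```

```text
time: 9.07
tool_pos: [398.6, -283.7, 60.7]
tcp_rot: [3.142, 0.0, 0.03]
contact_force: [-0.4, 0.4, -2.6]
grip_width: 12.1
finger_force: 30.0
time: 9.32
tool_pos: [398.7, -283.7, 59.6]
tcp_rot: [-3.142, 0.0, 0.03]
contact_force: [-0.3, 0.3, -2.3]
grip_width: 12.1
finger_force: 30.0
time: 9.57
tool_pos: [398.7, -283.7, 58.7]
tcp_rot: [3.142, -0.0, 0.03]
contact_force: [0.9, 0.6, -3.2]
grip_width: 12.0
finger_force: 30.0
```

```bash
python3 -m pendant '{"dp":[[0,-0.0008,0.0005],[0,-0.0008,0.001]],"rotation":[[0,0,0],[0,0,0]]}';python3 -m pendant '{"dp":[[0,0,0.001],[0,0,0.001]],"rotation":[[0,0,0],[0,0,0]]}';
```

```text
time: 9.82
tool_pos: [398.8, -283.5, 58.6]
tcp_rot: [3.14, -0.001, 0.03]
contact_force: [-5.2, -0.2, 9.7]
grip_width: 11.7
finger_force: 30.0
time: 10.07
tool_pos: [398.8, -283.6, 58.6]
tcp_rot: [3.14, -0.001, 0.03]
contact_force: [-5.6, 0.7, 17.0]
grip_width: 11.9
finger_force: 30.0
```

```bash
python3 -m pendant '{"dp":[[0,0,-0.001],[0,0,-0.002],[0,0,-0.002]],"rotation":[[0,0,0],[0,0,0],[0,0,0]]}';python3 -m pendant '{"dp":[[0.004,0,0],[0.008,0,0],[0.012,0,0],[0.016,0,0],[0.02,0,0],[0.024,0,0],[0.028,0,0],[0.03,0,0]],"rotation":[[0,0,0],[0,0,0],[0,0,0],[0,0,0],[0,0,0],[0,0,0],[0,0,0],[0,0,0]]}';
```

```text
time: 10.45
tool_pos: [398.6, -282.7, 58.6]
tcp_rot: [-3.141, 0.0, 0.03]
contact_force: [-1.1, 0.8, 1.7]
grip_width: 11.6
finger_force: 30.0
time: 11.45
tool_pos: [429.0, -282.0, 58.7]
tcp_rot: [3.141, -0.0, 0.03]
contact_force: [-2.2, 0.1, 1.0]
grip_width: 11.5
finger_force: 30.0
```

```bash
python3 -m pendant '{"dp":[[0.003,0,0],[0.006,0,0],[0.009,0,0],[0.012,0,0],[0.015,0,0],[0.018,0,0],[0.021,0,0],[0.024,0,0]],"rotation":[[0,0,0],[0,0,0],[0,0,0],[0,0,0],[0,0,0],[0,0,0],[0,0,0],[0,0,0]]}';python3 -m pendant '{"dp":[[0.003,0,0],[0.006,0,0],[0.009,0,0],[0.012,0,0],[0.015,0,0],[0.018,0,0],[0.021,0,0],[0.024,0,0]],"rotation":[[0,0,0],[0,0,0],[0,0,0],[0,0,0],[0,0,0],[0,0,0],[0,0,0],[0,0,0]]}'
```

```text
time: 12.45
tool_pos: [451.6, -281.3, 58.8]
tcp_rot: [-3.141, 0.003, 0.03]
contact_force: [-12.4, -2.0, 9.2]
grip_width: 11.4
finger_force: 30.0
time: 13.45
tool_pos: [476.9, -280.6, 58.7]
tcp_rot: [3.141, -0.0, 0.03]
contact_force: [-2.5, -1.7, 0.6]
grip_width: 12.0
finger_force: 30.0
```

```bash
python3 -m pendant '{"dp":[[0.004,0,0],[0.008,0,0],[0.012,0,0],[0.016,0,0],[0.02,0,0],[0.024,0,0],[0.028,0,0],[0.032,0,0]],"rotation":[[0,0,0],[0,0,0],[0,0,0],[0,0,0],[0,0,0],[0,0,0],[0,0,0],[0,0,0]]}';python3 -m pendant '{"dp":[[0.004,0,0],[0.008,0,0],[0.012,0,0],[0.016,0,0],[0.02,0,0],[0.024,0,0],[0.028,0,0],[0.032,0,0]],"rotation":[[0,0,0],[0,0,0],[0,0,0],[0,0,0],[0,0,0],[0,0,0],[0,0,0],[0,0,0]]}'
python3 - <<'E'
from h import *
c=vision.capture("top"); save(cv2.resize(c["pixels"][155:255,330:400],None,fx=6,fy=6,interpolation=cv2.INTER_CUBIC),"pics/t3.png")
E
```

```text
time: 14.45
tool_pos: [508.9, -279.6, 58.7]
tcp_rot: [3.142, 0.0, 0.03]
contact_force: [-1.2, -1.4, 0.4]
grip_width: 12.0
finger_force: 30.0
time: 15.45
tool_pos: [540.9, -278.7, 58.7]
tcp_rot: [3.142, 0.0, 0.03]
contact_force: [-1.6, -1.5, -0.5]
grip_width: 12.1
finger_force: 30.0
```

```bash
python3 -m pendant '{"dp":[[0.004,0,0],[0.008,0,0],[0.012,0,0],[0.016,0,0],[0.02,0,0],[0.024,0,0],[0.028,0,0],[0.03,0,0]],"rotation":[[0,0,0],[0,0,0],[0,0,0],[0,0,0],[0,0,0],[0,0,0],[0,0,0],[0,0,0]]}';for i in 1 2; do python3 -m pendant '{"dp":[[0.0005,0,0],[0.001,0,0],[0.0015,0,0]],"rotation":[[0,0,0],[0,0,0],[0,0,0]]}'; done
```

```text
time: 16.5
tool_pos: [570.8, -277.4, 58.7]
tcp_rot: [-3.141, 0.0, 0.03]
contact_force: [-1.4, 0.4, 0.7]
grip_width: 12.0
finger_force: 30.0
time: 16.88
tool_pos: [572.0, -277.6, 58.7]
tcp_rot: [-3.141, 0.0, 0.03]
contact_force: [-0.7, -0.5, 0.2]
grip_width: 12.0
finger_force: 30.0
time: 17.25
tool_pos: [573.6, -277.7, 58.7]
tcp_rot: [3.141, -0.0, 0.03]
contact_force: [-0.6, -0.1, -0.4]
grip_width: 11.8
finger_force: 30.0
```

```bash
for i in 1 2 3; do python3 -m pendant '{"dp":[[0.0007,0,0],[0.0014,0,0]],"rotation":[[0,0,0],[0,0,0]]}' | grep -E "tool_pos|contact"; done
```

```text
tool_pos: [575.1, -277.6, 58.7]
contact_force: [-0.2, -0.7, -0.7]
tool_pos: [576.5, -277.6, 58.7]
contact_force: [-0.1, -0.0, -1.0]
tool_pos: [577.8, -277.6, 58.7]
contact_force: [-0.8, 0.1, -1.7]
```

```bash
python3 -c "
from h import *
print(get_obs()['time'],get_obs()['contact_force'])"
```

```text
18.0 [-0.77099745  0.08796691 -1.65505181]
```

```bash
for i in 1 2 3; do python3 -m pendant '{"dp":[[0.0007,0,0],[0.0014,0,0]],"rotation":[[0,0,0],[0,0,0]]}' | grep -E "tool_pos|contact"; done
```

```text
tool_pos: [579.3, -277.5, 58.7]
contact_force: [0.1, 0.1, -0.8]
tool_pos: [580.6, -277.4, 58.7]
contact_force: [0.1, 0.5, -1.4]
tool_pos: [582.1, -277.4, 58.7]
contact_force: [0.5, 0.1, -1.4]
```

```bash
for i in 1 2 3; do python3 -m pendant '{"dp":[[0.0007,0,0],[0.0014,0,0]],"rotation":[[0,0,0],[0,0,0]]}' | grep -E "tool_pos|contact"; done
```

```text
tool_pos: [583.4, -277.4, 58.7]
contact_force: [-1.0, 0.8, -1.9]
tool_pos: [584.8, -277.3, 58.7]
contact_force: [-0.2, 1.0, -1.5]
tool_pos: [586.2, -277.3, 58.7]
contact_force: [-2.7, 0.7, -0.6]
```

```bash
python3 -m pendant '{"dp":[[0.0005,0,0],[0.001,0,0],[0.001,0,0]],"rotation":[[0,0,0],[0,0,0],[0,0,0]]}' | grep -E "tool_pos|contact"; 
```

```text
tool_pos: [586.9, -277.3, 58.8]
contact_force: [-4.1, -0.2, 1.0]
```

```bash
python3 -m pendant '{"dp":[[0.0005,0,0],[0.0012,0,0],[0.0012,0,0],[0.0012,0,0]],"rotation":[[0,0,0],[0,0,0],[0,0,0],[0,0,0]]}' | grep -E "tool_pos|contact"; 
```

```text
tool_pos: [588.0, -277.3, 58.8]
contact_force: [-6.0, 0.4, 1.9]
```

```bash
python3 -m pendant '{"dp":[[-0.001,0,0],[-0.002,0,0],[-0.003,0,0],[-0.003,0,0]],"rotation":[[0,0,0],[0,0,0],[0,0,0],[0,0,0]]}' | grep -E "tool_pos|contact"; python3 -m pendant '{"dp":[[0,0,0],[0,0,0],[0,0,0],[0,0,0]],"rotation":[[0,0,0],[0,0,0],[0,0,0],[0,0,0]]}' 0.035
```

```text
tool_pos: [585.8, -277.3, 58.7]
contact_force: [0.3, 0.6, -2.4]
time: 21.38
tool_pos: [585.5, -277.4, 58.8]
tcp_rot: [3.141, -0.0, 0.03]
contact_force: [-0.4, 0.3, 0.2]
grip_width: 34.9
finger_force: 0.0
```

```bash
python3 -m pendant '{"dp":[[0,0,-0.01],[0,0,-0.025],[0,0,-0.045],[0,0,-0.07],[-0.02,0,-0.1],[-0.04,0,-0.125],[-0.06,0,-0.14],[-0.06,0,-0.14]],"rotation":[[0,0,0],[0,0,0],[0,0,0],[0,0,0],[0,0,0],[0,0,0],[0,0,0],[0,0,0]]}'
python3 - <<'E'
from h import *
o=get_obs(); c=vision.capture("wrist"); im=c["pixels"]
print(o["tool_pos"])
save(cv2.resize(im[0:260,180:380],None,fx=2.3,fy=2.3,interpolation=cv2.INTER_CUBIC),"pics/w4.png")
E
```

```text
time: 22.38
tool_pos: [525.4, -279.7, 201.6]
tcp_rot: [3.139, -0.004, 0.029]
contact_force: [0.4, -0.4, 0.6]
grip_width: 34.6
finger_force: 0.0
[ 525.43265375 -279.73676312  201.57780149]
```

View pics/w4.png

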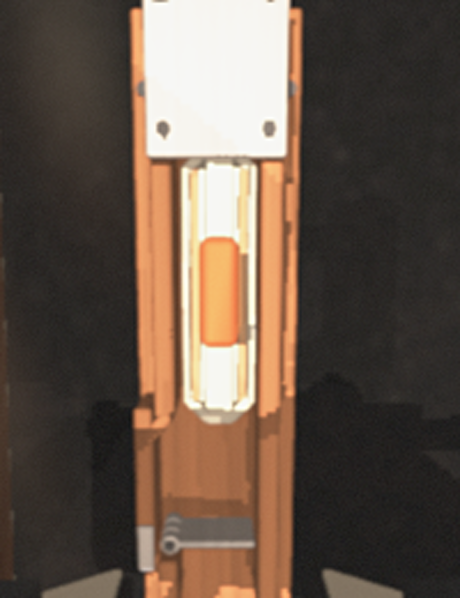

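The picture shows the gate shut across the channel at about (210,532). The cassette is upright and in line behind it, with its tail at y≈418 and its nose under the hood edge at y≈158, and the gripper is clear.

```bash
python3 -m pendant '{"dp":[[0,0,0],[0,0,0],[0,0,0],[0,0,0]],"rotation":[[0,0,0],[0,0,0],[0,0,0],[0,0,0]]}' | head -1; python3 -c "
from plant import workorder
print(workorder.close_job())"
```

```text
time: 22.92
the job is handed in; nothing more can be done
None
```

I pushed the cassette through the gate and pressed it about 3 mm into the buffer by feel (roughly 6 N), then released it; the last picture shows it upright and in line with the gate shut behind it, and I handed the job in at about 23 s without being shown a verdict.

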